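Read the kiln through its peephole, then hold its lid at 30 degrees

TASK

Pick up the yellow pistol thermometer from the cork mat, hold it level about 10 cm straight out from the brass peephole on the kiln's side with its black nose pointing squarely into the hole, and keep it there steadily for a full two seconds with the kiln lid shut. Then lay it back flat on the cork mat, let go of it, and raise the kiln lid by its black bar handle to 30 degrees open. The lid falls shut if released, so finish while still holding it still at 30 degrees in the fingers; leave everything else on the bench alone.

Things in the scene. Friction and masses are not known exactly. Their poses are not given: they have to be found in the camera images.
- thermometer: Yellow pistol thermometer, loose, 0.2 kg, lying on its side on the mat. Origin: centre of the barrel's underside. +x to the nose, z up. Barrel: x -75 to 45 mm, 36 wide (y), 44 high (z); then a round black nose, 36 across, to x = 75. The beam leaves the nose along +x at z = 22. The black pistol grip, 34 x 85 mm, 37 high, lies flat out to -y at x about -75 to -25, to y = -102.
- thermo_grip (a point): Good place to grasp the barrel, fingers closing across its 36 mm width (along y), gripper pointing down: at x = 20 mm, y = 0, z = 28 mm in the thermometer's frame, near its balance point; axes as the thermometer.
- thermo_spot (a point): The thermometer's measuring spot, a point in the air on its beam 100 mm ahead of the nose (x = 175 mm, y = 0, z = 22 mm in the thermometer's frame); to be brought to the peephole.
- mat: Fixed cork mat, 260 (x) x 220 (y) x 6 mm thick; origin at the centre of its underside, so its top is 6 mm above it. The thermometer lies on it with its nose roughly towards the kiln.
- kiln: Fixed table kiln, steel jacket 240 x 240 mm, rim 150 mm above the bench, cream firebrick lid 30 mm thick on it (top at 180 mm). Origin: centre of its underside on the bench. -x is its front (towards the robot), +x the hinge side, +y the side with the peephole; a grey control box sticks out 45 mm on the -y side.
- peephole (a point): Centre of the mouth of the peephole, a brass tube 36 mm across with a dark 24 mm hole, standing out 30 mm from the kiln's +y side, at x = -40, y = 150, z = 85 mm in the kiln's frame; axes as the kiln, it looks along +y.
- lid_handle (a point): Middle of the lid's handle: a black round bar, 14 mm thick, 110 mm long, parallel to the lid's front edge (kiln's y), 45 mm out from the lid's front face, 165 mm above the bench when shut. 38 mm free between bar and lid, open above and below; a thin steel post at each end joins it to the lid. Axes turn with the lid.
- lid_hinge (a point): Middle of the lid's hinge line, on the kiln's back rim, 150 mm above the bench; fixed; the line runs along the kiln's y. The handle's middle lies 285 mm in front of it (kiln's -x) and 15 mm above it when the lid is shut.
- lid (a joint): Opening angle of the kiln lid in rad: 0 shut, growing as the handle rises (30 degrees = 0.524). The lid weighs about 0.6 kg (varies), about 3 N to lift at the handle, has no stay and falls shut.
- vase: Loose grey clay vase, 80 mm across, 120 mm high; leave alone. Origin under its centre.
- jar_blue: Loose glaze jar with blue cap, 68 mm across, 90 mm high; leave alone. Origin under its centre.
- jar_green: Loose glaze jar with green cap, 68 mm across, 90 mm high; leave alone. Origin under its centre.
- bowl: Loose blue bowl, 110 mm across, 50 mm high; leave alone. Origin under its centre.
- scale: Red kitchen scale with round pan, 170 mm wide, 154 mm high, fixed; origin under its centre.
- tool_cup: Terracotta cup with clay tools, 80 mm across, tools up to 190 mm high, fixed; origin under its centre.
- spatula: Loose wooden spatula 200 mm long lying on the bench; leave alone.
Not all that is in view belongs to the job. There is more than one size of the thermometer; the job needs the larger.

How it is judged:
On the way, in this order (a step that is already met when the one before it is completed fails the run):
1. the thermometer is held in the fingers, squarely aimed into the peephole from about 10 cm (spot within 35 mm of the hole, axis within 15 degrees of square), steady for 1.5 s, lid shut (distance between thermo_spot and peephole below 0.035 m and angle between the x axis of thermometer and the y axis of kiln, either way round below 0.26 rad and linear speed of thermometer below 0.04 m/s and angular speed of thermometer below 0.3 rad/s and contact force between the fingers and thermometer above 1 N and value of joint lid below 0.05 rad), for 1.5 s.
2. the thermometer lies flat and released on the cork mat, lid still shut (x of thermometer in the frame of mat between -0.11 and 0.11 m and y of thermometer in the frame of mat between -0.1 and 0.1 m and z of thermometer in the frame of mat below 0.012 m and angle between thermometer's own z axis and vertical below 0.15 rad and linear speed of thermometer below 0.03 m/s and contact force between the fingers and thermometer below 0.1 N and value of joint lid below 0.05 rad), for 0.2 s.
At the end, for the whole second after the job is handed in: The fingers hold the lid (over 0.8 N) by its handle (TCP within 60 mm of the bar's middle), still, at 30 degrees open within 5; the thermometer lies at rest, flat and released, on the cork mat (its origin within 110 mm along and 100 mm across of the mat's centre) (value of joint lid between 0.436 and 0.611 rad and velocity of joint lid between -0.05 and 0.05 rad/s and contact force between the fingers and lid above 0.8 N and distance between the grasp point and lid_handle below 0.06 m and x of thermometer in the frame of mat between -0.11 and 0.11 m and y of thermometer in the frame of mat between -0.1 and 0.1 m and z of thermometer in the frame of mat below 0.012 m and angle between thermometer's own z axis and vertical below 0.15 rad and linear speed of thermometer below 0.03 m/s and contact force between the fingers and thermometer below 0.1 N); the arm keeps its last pose, push and grip.
It fails at once if the vase, a jar, the bowl or the spatula is disturbed (moved more than 30 mm) (distance of any of vase, jar_blue, jar_green, bowl, spatula from where it was at the start of the episode above 0.03 m).
It fails at once if the arm strikes the scale or the tool cup (more than 10 N) (contact force between the arm and scale above 10 N or contact force between the arm and tool_cup above 10 N).
It also fails if it takes over 61 s, if anything falls off the work surface, if the arm or the gripper's body presses on something with over 40 N, if the wrist force passes 120 N, or if a joint passes its speed limit or range.

ROBOT

A 6-joint arm with a two-finger parallel gripper is mounted at the origin on the work surface. World frame = base frame: x ahead of the robot, y to its left, z up, the work surface at z = 0. Lengths are in m, angles in rad, forces in N, time in s.
With the tool pointing down it reaches from about 0.3 to 0.775 m from the base axis. Payload 14.6 kg.
Tool frame: the origin (TCP) lies between the finger pads, 19 mm behind the fingertips; this is the grasp point; z points along the fingers, y is the line along which they close (so a half turn about z gives the same grasp; the last joint's range is limited). The gripper opens to 94 mm and grips with 3 to 60 N. Pads are 16 mm wide; open, the fingers measure 119 mm over their backs; the gripper's body (75 mm by 177 mm) begins 78 mm behind the grasp point.
Start: joints at [-1.207, 0.3, 1.521, -0, 1.321, -0.067], TCP at [0.23, -0.5, 0.224] pointing down, gripper open.
Joint ranges: [-3.03, 3.03], [-0.79, 2.21], [0.23, 2.52], [-1.04, 4.18], [0, 3.07], [-2.55, 2.55]. Speed limits (rad/s): [2.22, 2.22, 2.57, 3.14, 3.14, 3.14].

INTERFACE

Orientations are given as [roll, pitch, yaw] about the fixed x, y, z axes, in that order (R = Rz(yaw) Ry(pitch) Rx(roll)).
In Python, from station import ctrl, eyes gives the robot as it stands. The module is installed in compiled form; this text tells all that it offers.
- The arm moves only by the shell command python3 -m crank 'ROWS' [OPENING] [FORCE]. ROWS is a JSON list of rows, 1 to 10 of them, each written [[dx, dy, dz], [rx, ry, rz]]: dx, dy, dz in parts of the range, where 1.0 means 0.3 m, then a rotation vector rx, ry, rz in a scale on which 1.0 is pi rad; each row shifts and turns the commanded pose from where the row before left it, along the tool's axes as they then stand; what a row does not reach is not made up. A row lasts 1/10 s, in which the tool goes at most 0.05 m and 0.15 rad, less where a joint would pass 70% of its speed; a pose out of reach is approached as far as the arm can. OPENING is the finger opening in m, set as the command begins (- or left out keeps the last). The fingers move at their own pace and stop on an object; FORCE is the grip in N (left out, the last holds). Time passes only in rows, so rows that do not move let the fingers close. It prints the time, the measured TCP pose, the force, the opening and the grip force at its end. Input that does not fit is refused with a message, and nothing moves.
- ctrl.get_obs(): the state, without advancing time (a new reading comes with each control period).
- eyes.camera(name): name is "side" or "top"; returns a dict with "pixels" (384x512x3 uint8, blue, green, red), "fx", "fy", "cx", "cy" (pixels), "k1" (the pictures are not rectified: a ray, as slopes to the right and down, at radius r is drawn at 1 + k1 r^2 times it, then the intrinsics apply), "extrinsics" (4x4, takes a point from camera to world coordinates). Camera axes: x right, y up, looking along -z (the intrinsics and any distortion apply to the point x, -y, -z); pixel columns grow to the right and rows downward; lengths in m; the calibration is good to about 2 mm. A picture is of the moment at which its call begins. There is no depth.
- ctrl.hand_in(): hands the job in; it is judged then, once.
The state is a dict: "time_s": time; "qpos": joint angles; "joint_vel": joint speeds; "tau": joint torques, N m; "ee_pos": TCP position; "eef_rot": TCP orientation; "force": force on the tool from outside, world axes, zero at the start; "moment": the same for the moment, N m; "grip_width": finger opening in m; "grip_force": force on a finger pad.
Only numpy, scipy, OpenCV 4.12 (cv2) and the standard library are available. Lean on these libraries where they do the work, as an engineer would, in place of code of your own. Each camera call takes 0.05 s, during which the arm holds its last target. There are 200 camera calls.

## Working session

There is one attempt and no reset: what is moved stays moved. The work goes in short steps, Python scripts to look and compute and a shell command to move; the robot and the scene stay as the last step left them, time stands still between calls to the robot, and variables do not carry over. Pictures are saved under pics/ and viewed, at most 10 in all, crops included, and the job is handed in when it is done.

```bash
mkdir -p pics; python3 - <<'E'
from station import ctrl, eyes
import cv2, numpy as np, pickle
d={}
for n in("top","side"):
    c=eyes.camera(n); d[n]=c; cv2.imwrite(f"pics/{n}0.png",c["pixels"])
    print(n,c["fx"],c["fy"],c["cx"],c["cy"],c["k1"]); print(np.round(c["extrinsics"],4))
pickle.dump(d,open("d0.pkl","wb"))
o=ctrl.get_obs(); print(o)
E
```

```text
top 408.4654947389937 408.4654947389937 250.14910192818948 189.26517849599716 -0.08528605337014594
[[-0.0216  0.9862 -0.1641  0.234 ]
 [-0.9996 -0.0244 -0.015  -0.064 ]
 [-0.0188  0.1637  0.9863  1.7958]
 [ 0.      0.      0.      1.    ]]
side 439.8049643074068 439.8049643074068 258.1630987568998 190.8392813654999 -0.060095834261738354
[[-0.9581  0.1977 -0.2074  0.1976]
 [-0.2864 -0.6395  0.7134  1.0249]
 [ 0.0084  0.7429  0.6693  1.1269]
 [ 0.      0.      0.      1.    ]]
{'time_s': 0.1, 'qpos': array([-1.20661690e+00,  3.00424260e-01,  1.52152556e+00,  8.98501562e-06,
        1.32070410e+00, -6.65970685e-02]), 'joint_vel': array([ 0.00158655, -0.00270551, -0.00271027,  0.00011787, -0.00055744,
        0.00077789]), 'tau': array([ 3.01211767e-03, -5.32637501e+01, -3.53283441e+01,  7.09558139e-02,
        2.34638719e-02, -4.98896327e-05]), 'ee_pos': array([ 0.22958929, -0.49954648,  0.2237355 ]), 'eef_rot': array([-3.14053432e+00, -7.93085804e-05,  4.30774229e-01]), 'force': array([-0.38142397, -0.24077196,  0.12681844]), 'moment': array([ 0.00555363, -0.02226179,  0.00415844]), 'grip_force': 0.0, 'grip_width': 0.09395054413249349}
```

View pics/top0.png

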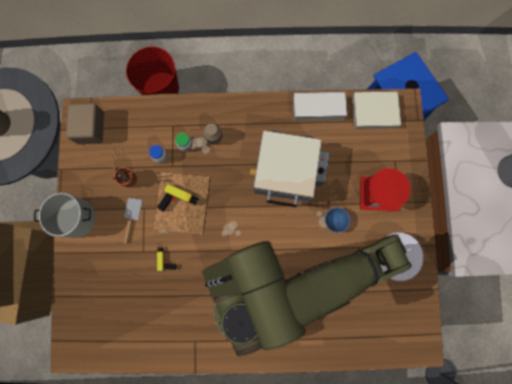

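View pics/side0.png

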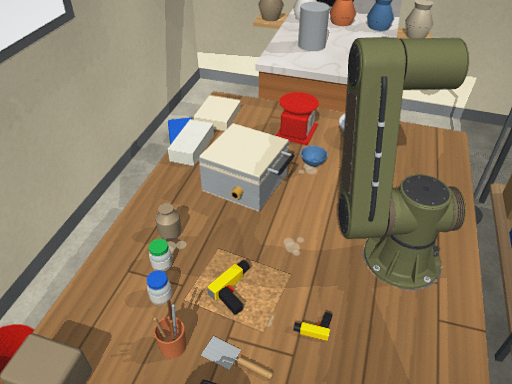

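The top view shows two yellow pistols: A on the cork mat (barrel about (180,193), nose (195,200), grip (164,203)), and B on bare wood (160,260), clearly shorter. A is the larger one and lies on the mat with its nose towards the kiln, so A fits. I'll confirm it in an enlarged crop and measure both.

```bash
cat > h.py <<'E'
import cv2, numpy as np, pickle
def ray(c,uv):
    K=np.array([[c["fx"],0,c["cx"]],[0,c["fy"],c["cy"]],[0,0,1.]])
    p=cv2.undistortPoints(np.array(uv,float).reshape(-1,1,2),K,np.array([c["k1"],0,0,0.])).reshape(-1,2)
    E=np.array(c["extrinsics"]); d=np.c_[p[:,0],-p[:,1],-np.ones(len(p))]@E[:3,:3].T
    return E[:3,3],d/np.linalg.norm(d,axis=1)[:,None]
def plane(c,uv,z):
    o,d=ray(c,uv); return o+d*((z-o[2])/d[:,2])[:,None]
def tri(c1,u1,c2,u2):
    o1,d1=ray(c1,u1); o2,d2=ray(c2,u2); out=[]
    for a,b in zip(d1,d2):
        s=np.linalg.lstsq(np.c_[a,-b],o2-o1,rcond=None)[0]
        p,q=o1+a*s[0],o2+b*s[1]; out.append([*((p+q)/2),np.linalg.norm(p-q)])
    return np.array(out)
def proj(c,P):
    E=np.array(c["extrinsics"]); q=(np.atleast_2d(P)-E[:3,3])@E[:3,:3]
    s=np.c_[q[:,0],-q[:,1]]/-q[:,2:]; r=(s**2).sum(1)[:,None]; s=s*(1+c["k1"]*r)
    return s*[c["fx"],c["fy"]]+[c["cx"],c["cy"]]
E
python3 - <<'E'
from h import *
d=pickle.load(open("d0.pkl","rb"))
T,S=d["top"],d["side"]
for n,c in d.items():
    h=cv2.cvtColor(c["pixels"],cv2.COLOR_BGR2HSV)
    m=cv2.inRange(h,(24,150,100),(34,255,255))
    k,l,st,ce=cv2.connectedComponentsWithStats(m)
    for i in range(1,k):
        if st[i,4]>25:
            pts=np.argwhere(l==i)[:,::-1].astype(np.float32); print(n,st[i],ce[i].round(1),cv2.minAreaRect(pts))
def crop(c,x,y,w,h,s): return cv2.resize(c["pixels"][y:y+h,x:x+w],None,fx=s,fy=s,interpolation=cv2.INTER_CUBIC)
a=crop(T,145,120,190,150,4)
cv2.imwrite("pics/ct.png",a)
b=crop(S,180,110,160,230,2.6) 
cv2.imwrite("pics/cs.png",crop(S,180,120,150,112,5)); cv2.imwrite("pics/cs2.png",crop(S,180,240,160,110,5))
E
```

```text
top [164 184  28  17 235] [177.4 192.4] ((177.59280395507812, 192.54124450683594), (26.906673431396484, 9.036581039428711), 23.96249008178711)
top [157 251   6  20 117] [159.5 260.6] ((159.5, 260.5), (19.0, 5.0), 90.0)
side [208 264  35  36 528] [226.1 279.3] ((225.6411895751953, 280.6647033691406), (16.378250122070312, 40.0236701965332), 49.398704528808594)
side [300 322  30  19 359] [314.3 330.8] ((314.29412841796875, 330.82354736328125), (29.10427474975586, 12.126781463623047), 14.03624439239502)
```

View pics/ct.png

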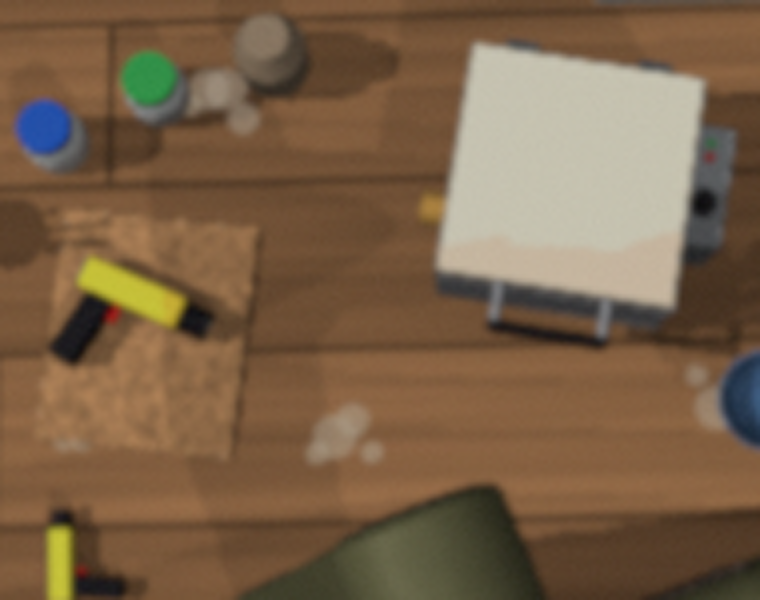

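View pics/cs.png

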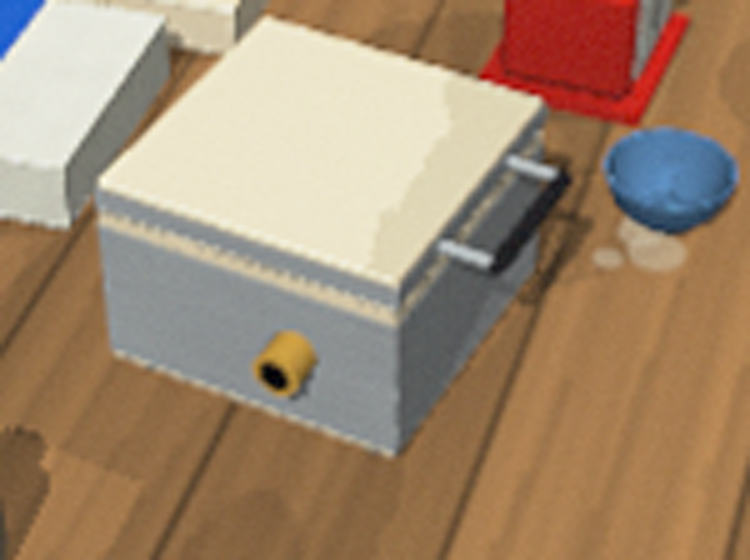

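View pics/cs2.png

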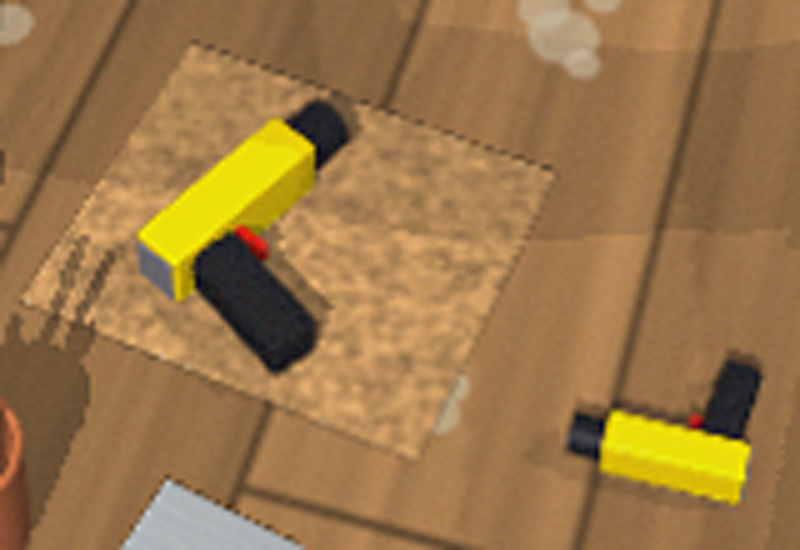

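Crop top: A's top-face corners are (86,257), (77,283), (178,327), (188,296), nose tip near (210,325), and it is on the mat; B is visibly smaller. The crops also show the kiln lid corners, bar ends (490,327)/(604,343), brass peephole at (421,208), and in the side crop the hole at (273,376). I'll triangulate all of these.

```bash
python3 - <<'E'
from h import *
np.set_printoptions(precision=4,suppress=True)
d=pickle.load(open("d0.pkl","rb")); T,S=d["top"],d["side"]
f=lambda P,o,s:(np.array(P,float)+.5)/s-.5+o
t=lambda P:f(P,[145,120],4); s1=lambda P:f(P,[180,120],5); s2=lambda P:f(P,[180,240],5)
th=tri(T,t([(86,257),(77,283),(178,327),(188,296),(210,320)]),S,s2([(138,240),(180,262),(315,155),(278,120),(333,120)])); print("th bf bn fn ff nose\n",th)
x=(th[2]+th[3]-th[0]-th[1])[:3]/2; print("len",np.linalg.norm(x),"yaw",np.arctan2(x[1],x[0]),"centre",th[:4].mean(0))
lid=tri(T,t([(474,43),(704,79),(674,307),(438,268)]),S,s1([(100,183),(267,17),(547,102),(400,285)])); print("lid b+ b- f- f+\n",lid)
y=(lid[0]+lid[3]-lid[1]-lid[2])[:3]; xx=(lid[0]+lid[1]-lid[2]-lid[3])[:3]/2
print("kiln yaw from y",np.arctan2(-y[0],y[1]),"from x",np.arctan2(xx[1],xx[0]),"len",np.linalg.norm(y)/2,np.linalg.norm(xx),lid.mean(0))
b=tri(T,t([(490,327),(604,343)]),S,s1([(497,267),(567,177)])); e=(b[0]-b[1])[:3]; print("bar\n",b,b.mean(0),np.linalg.norm(e),"yaw",np.arctan2(-e[0],e[1]))
print("peep side@.085",plane(S,s1([(273,376)]),.085),"top@.1",plane(T,t([(421,208)]),.1), tri(T,t([(421,208)]),S,s1([(273,360)])))
m=tri(T,t([(62,212),(258,227),(230,458),(37,436)]),S,s2([(22,300),(193,43),(553,172),(415,458)])); print("mat\n",m,m.mean(0))
# refine yaw via yellow mask axis on top plane, top cam
h=cv2.cvtColor(T["pixels"],cv2.COLOR_BGR2HSV); mk=cv2.inRange(h,(24,150,100),(34,255,255)); mk[:,200:]=0; mk[230:]=0
r=cv2.boxPoints(cv2.minAreaRect(np.argwhere(mk)[:,::-1].astype(np.float32))); P=plane(T,r,.05); print("yellow rect top\n",P,P.mean(0),np.linalg.norm(P-np.roll(P,1,0),axis=1))
E
```

```text
th bf bn fn ff nose
 [[0.5552 0.3292 0.0498 0.0044]
 [0.5257 0.3381 0.0524 0.0053]
 [0.4777 0.2299 0.0373 0.0036]
 [0.5081 0.2172 0.046  0.0079]
 [0.4815 0.1952 0.0303 0.0119]]
len 0.12032852620812039 yaw -1.9782451459605024 centre [0.5167 0.2786 0.0464 0.0053]
lid b+ b- f- f+
 [[ 0.7439 -0.0987  0.18    0.006 ]
 [ 0.6999 -0.3328  0.1804  0.0052]
 [ 0.4657 -0.291   0.1775  0.0048]
 [ 0.5104 -0.056   0.1783  0.0059]]
kiln yaw from y -0.18681529095975574 from x -0.1789038184636659 len 0.23867798041988778 0.23763032602260684 [ 0.605  -0.1946  0.1791  0.0055]
bar
 [[ 0.4535 -0.1065  0.1672  0.0007]
 [ 0.4329 -0.2205  0.1664  0.0041]] [ 0.4432 -0.1635  0.1668  0.0024] 0.11591987493063698 yaw -0.17860995758865755
peep side@.085 [[ 0.5948 -0.0411  0.085 ]] top@.1 [[ 0.5919 -0.0387  0.1   ]] [[ 0.5924 -0.0386  0.1026  0.002 ]]
mat
 [[0.6159 0.3659 0.0126 0.001 ]
 [0.5918 0.1449 0.009  0.0047]
 [0.3367 0.1775 0.0082 0.0017]
 [0.365  0.3926 0.0036 0.0025]] [0.4773 0.2702 0.0083 0.0025]
yellow rect top
 [[0.5252 0.341  0.05  ]
 [0.5614 0.3252 0.05  ]
 [0.5104 0.2168 0.05  ]
 [0.4745 0.2327 0.05  ]] [0.5179 0.2789 0.05  ] [0.1195 0.0395 0.1199 0.0392]
```

Everything agrees with the stated sizes: barrel 120 mm and yaw about -2.0, lid at 0.179 m, bar at (0.443,-0.164,0.166), peephole at (0.593,-0.040,0.085), mat centre (0.477,0.270). I'll move above the grasp point (0.503,0.247).

Careful with the scale: shifts go in shares of 0.3 m and turns go in shares of pi rad. That gives: -0.0282 m is -0.094, 0.028 m is 0.0933.

```bash
cat > goto.py <<'E'
import sys, numpy as np
from scipy.spatial.transform import Rotation as R
from station import ctrl
v=list(map(float,sys.argv[1:])); o=ctrl.get_obs()
A=R.from_euler("xyz",o["eef_rot"]); B=R.from_euler("xyz",[np.pi,0,v[3]])
print("now",o["ee_pos"].round(4),o["eef_rot"].round(3),"t",round(o["time_s"],2),"q",o["qpos"].round(2),"F",o["force"].round(1))
print("d tool",A.inv().apply(np.array(v[:3])-o["ee_pos"]).round(4),"rot",(A.inv()*B).as_rotvec().round(3))
E
python3 -m crank '[[[0.0933,-0.094,-0.0133],[0,0,0]],[[0.0933,-0.094,-0.0133],[0,0,0]],[[0.0933,-0.094,-0.0133],[0,0,0]],[[0.0933,-0.094,-0.0133],[0,0,0]],[[0.0933,-0.094,-0.0133],[0,0,0]],[[0.0933,-0.094,0],[0,0,0]],[[0.0933,-0.094,0],[0,0,0]],[[0.0933,-0.094,0],[0,0,0]],[[0.0933,-0.094,0],[0,0,0]],[[0.0933,-0.094,0],[0,0,0]]]' 0.08 
python3 -m crank '[[[0.0933,-0.094,0],[0,0,0]],[[0.0933,-0.094,0],[0,0,0]],[[0.0933,-0.094,0],[0,0,0]],[[0.0933,-0.094,0],[0,0,0]],[[0.0933,-0.094,0],[0,0,0]],[[0.0933,-0.094,0],[0,0,0]],[[0.0933,-0.094,0],[0,0,0]],[[0.0933,-0.094,0],[0,0,0]],[[0.0933,-0.094,0],[0,0,0]],[[0.0933,-0.094,0],[0,0,0]]]'
python3 -m crank '[[[0,0,0],[0,0,-0.0376]],[[0,0,0],[0,0,-0.0376]],[[0,0,0],[0,0,-0.0376]],[[0,0,0],[0,0,-0.0376]],[[0,0,0],[0,0,-0.0376]],[[0,0,0],[0,0,-0.0376]],[[0,0,0],[0,0,0]]]'
python3 goto.py 0.503 0.247 0.034 1.14
```

```text
time_s: 1.1
ee_pos: [0.3664, -0.125, 0.2442]
eef_rot: [3.142, -0.0, 0.431]
force: [0.3, 0.1, -0.4]
grip_width: 0.0798
grip_force: 0.0
time_s: 2.1
ee_pos: [0.5032, 0.2482, 0.2439]
eef_rot: [3.142, 0.001, 0.431]
force: [-1.2, -0.9, 0.8]
grip_width: 0.0801
grip_force: 0.0
time_s: 2.8
ee_pos: [0.5029, 0.2465, 0.2439]
eef_rot: [-3.141, 0.0, 1.141]
force: [-0.0, -0.2, 0.3]
grip_width: 0.0799
grip_force: 0.0
now [0.5029 0.2465 0.2439] [-3.141  0.     1.141] t 2.8 q [ 0.39  0.31  1.46 -0.    1.37  0.82] F [-0.  -0.2  0.3]
d tool [0.0006 0.     0.2099] rot [-0.     0.     0.001]
```

In the tool's units: 0.03 m is 0.1, 0.025 m is 0.0833.

```bash
python3 -m crank '[[[0,0,0.1],[0,0,0]],[[0,0,0.1],[0,0,0]],[[0,0,0.1],[0,0,0]],[[0,0,0.1],[0,0,0]],[[0,0,0.0833],[0,0,0]],[[0,0,0.0833],[0,0,0]],[[0,0,0.0667],[0,0,0]],[[0,0,0.0333],[0,0,0]],[[0,0,0.0333],[0,0,0]],[[0,0,0],[0,0,0]]]' 
python3 -m crank '[[[0,0,0],[0,0,0]],[[0,0,0],[0,0,0]],[[0,0,0],[0,0,0]],[[0,0,0],[0,0,0]],[[0,0,0],[0,0,0]],[[0,0,0],[0,0,0]],[[0,0,0],[0,0,0]],[[0,0,0],[0,0,0]]]' 0.02 25
python3 - <<'E'
from station import eyes
import cv2
c=eyes.camera("side")["pixels"]; cv2.imwrite("pics/g1.png",cv2.resize(c[190:340,150:350],None,fx=3,fy=3,interpolation=cv2.INTER_CUBIC))
E
```

```text
time_s: 3.8
ee_pos: [0.5027, 0.2465, 0.0335]
eef_rot: [-3.141, 0.001, 1.138]
force: [-0.0, 0.3, -0.8]
grip_width: 0.08
grip_force: 0.0
time_s: 4.6
ee_pos: [0.503, 0.2466, 0.0344]
eef_rot: [3.142, -0.0, 1.139]
force: [0.2, 0.4, 2.7]
grip_width: 0.0359
grip_force: 25.0
```

View pics/g1.png

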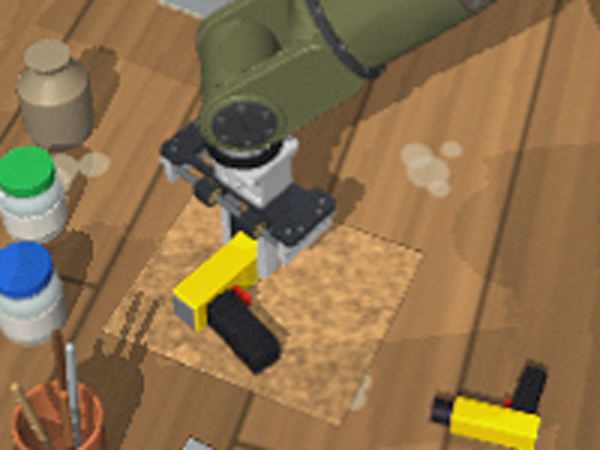

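The picture shows the fingers across the barrel just behind the nose (crop about (245,255)), opening 35.9 mm: a good grasp. Lift and turn.

In the tool's units: -0.015 m is -0.05, -0.01 m is -0.0333, -0.05 rad is -0.0159.

```bash
python3 -m crank '[[[0,0,-0.0333],[0,0,0]],[[0,0,-0.05],[0,0,0]],[[0,0,-0.05],[0,0,0]],[[0,0,-0.05],[0,0,0]],[[0,0,-0.05],[0,0,-0.0159]],[[0,0,0],[0,0,-0.0159]],[[0,0,0],[0,0,-0.0159]],[[0,0,0],[0,0,-0.0159]],[[0,0,0],[0,0,-0.0159]],[[0,0,0],[0,0,0]]]'
python3 goto.py 0.621 0.1125 0.091 1.389
python3 - <<'E'
from h import *
d=pickle.load(open("d0.pkl","rb")); print(plane(d["top"],[(212,131),(182,139)],.1).round(3))
E
```

```text
time_s: 5.65
ee_pos: [0.5032, 0.2467, 0.1054]
eef_rot: [3.141, -0.001, 1.39]
force: [0.5, 0.1, -2.0]
grip_width: 0.036
grip_force: 25.0
now [0.5032 0.2467 0.1054] [ 3.141e+00 -1.000e-03  1.390e+00] t 5.65 q [0.39 0.45 1.61 0.   1.08 0.57] F [ 0.5  0.1 -2. ]
d tool [-0.1107  0.1401  0.0144] rot [ 0.001 -0.001  0.001]
[[0.776 0.121 0.1  ]
 [0.744 0.252 0.1  ]]
```

In the tool's units: 0.014 m is 0.0467, -0.011 m is -0.0367.

```bash
python3 -m crank '[[[-0.0367,0.0467,0.0047],[0,0,0]],[[-0.0367,0.0467,0.0047],[0,0,0]],[[-0.0367,0.0467,0.0047],[0,0,0]],[[-0.0367,0.0467,0.0047],[0,0,0]],[[-0.0367,0.0467,0.0047],[0,0,0]],[[-0.0367,0.0467,0.0047],[0,0,0]],[[-0.0367,0.0467,0.0047],[0,0,0]],[[-0.0367,0.0467,0.0047],[0,0,0]],[[-0.0367,0.0467,0.0047],[0,0,0]],[[-0.0367,0.0467,0.0047],[0,0,0]]]'
python3 - <<'E'
from station import eyes
import cv2,pickle
d={n:eyes.camera(n) for n in("top","side")}; pickle.dump(d,open("d1.pkl","wb"))
a=cv2.resize(d["top"]["pixels"][130:230,150:330],(720,400),interpolation=cv2.INTER_CUBIC)
cv2.imwrite("pics/a_s.png",cv2.resize(d["side"]["pixels"][120:270,140:340],None,fx=4,fy=4,interpolation=cv2.INTER_CUBIC))
E
python3 goto.py 0.621 0.1125 0.091 1.389
```

```text
time_s: 6.65
ee_pos: [0.6217, 0.1119, 0.0901]
eef_rot: [-3.142, -0.0, 1.389]
force: [-0.0, 0.5, -1.4]
grip_width: 0.0359
grip_force: 25.0
now [0.622  0.1111 0.0898] [3.142 0.    1.387] t 6.75 q [ 0.12  0.61  1.4  -0.    1.13  0.3 ] F [ 0.   0.  -0.9]
d tool [ 0.0012 -0.0012 -0.0012] rot [ 0.     0.    -0.002]
```

View pics/a_s.png

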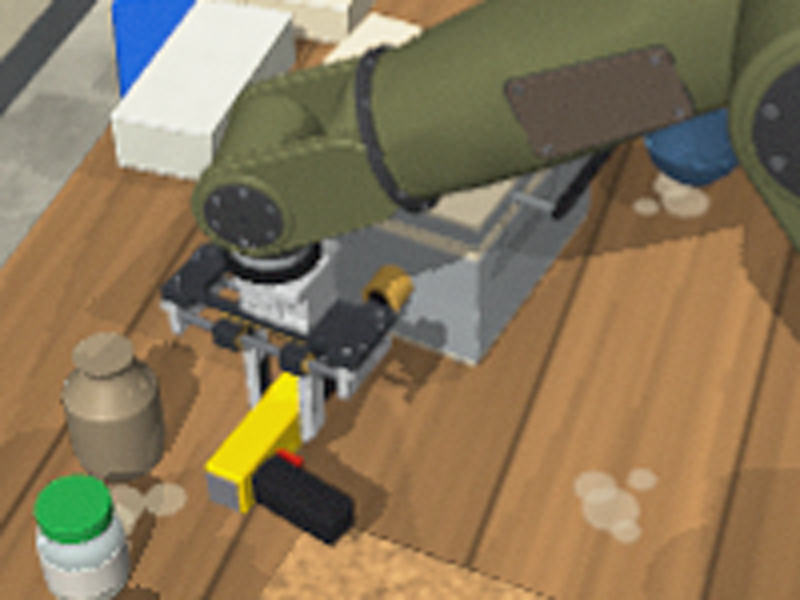

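The thermometer is held level in the air and points towards the brass peephole, with the rear face's top corners at crop (210,465)/(245,482). I'll compare that with the prediction, then hold for over 2 s.

```bash
python3 - <<'E'
from h import *
d=pickle.load(open("d1.pkl","rb")); S=d["side"]
yaw=1.388-np.pi; R=np.array([[np.cos(yaw),-np.sin(yaw),0],[np.sin(yaw),np.cos(yaw),0],[0,0,1]])
tcp=np.array([.622,.1115,.09]); L=np.array([[-95,18,16],[-95,-18,16],[-95,-18,-28]])/1000
print(((proj(S,tcp+L@R.T)-[140,120]+.5)*4-.5).round(0))
E
for i in 1 2 3; do python3 -m crank '[[[0,0,0],[0,0,0]],[[0,0,0],[0,0,0]],[[0,0,0],[0,0,0]],[[0,0,0],[0,0,0]],[[0,0,0],[0,0,0]],[[0,0,0],[0,0,0]],[[0,0,0],[0,0,0]],[[0,0,0],[0,0,0]]]'; done | grep -E "time|pos"
```

```text
[[201. 466.]
 [240. 483.]
 [244. 520.]]
time_s: 7.55
ee_pos: [0.6208, 0.1131, 0.0903]
time_s: 8.35
ee_pos: [0.6208, 0.1131, 0.0902]
time_s: 9.15
ee_pos: [0.6208, 0.1131, 0.0903]
```

Aimed and steady for 2.4 s. Now back to the mat.

In the tool's units: -0.014 m is -0.0467, 0.011 m is 0.0367.

```bash
python3 -m crank '[[[0.0367,-0.0467,-0.005],[0,0,0]],[[0.0367,-0.0467,-0.005],[0,0,0]],[[0.0367,-0.0467,-0.005],[0,0,0]],[[0.0367,-0.0467,-0.005],[0,0,0]],[[0.0367,-0.0467,-0.0033],[0,0,0]],[[0.0367,-0.0467,-0.0033],[0,0,0]],[[0.0367,-0.0467,-0.0033],[0,0,0]],[[0.0367,-0.0467,-0.0033],[0,0,0]],[[0.0367,-0.0467,0],[0,0,0]],[[0.0367,-0.0467,0],[0,0,0]]]'
python3 goto.py 0.503 0.247 0.0345 1.389
```

```text
time_s: 10.15
ee_pos: [0.502, 0.2477, 0.1003]
eef_rot: [3.142, -0.0, 1.389]
force: [0.7, 0.3, -2.0]
grip_width: 0.0356
grip_force: 25.0
now [0.502  0.2477 0.1003] [ 3.142 -0.     1.389] t 10.15 q [0.39 0.45 1.62 0.   1.07 0.57] F [ 0.7  0.3 -2. ]
d tool [-0.0005  0.0011  0.0658] rot [ 0. -0. -0.]
```

In the tool's units: 0.012 m is 0.04, 0.01 m is 0.0333.

```bash
python3 -m crank '[[[0,0,0.04],[0,0,0]],[[0,0,0.04],[0,0,0]],[[0,0,0.04],[0,0,0]],[[0,0,0.0333],[0,0,0]],[[0,0,0.0267],[0,0,0]],[[0,0,0.0167],[0,0,0]],[[0,0,0.01],[0,0,0]],[[0,0,0.0067],[0,0,0]],[[0,0,0.0033],[0,0,0]],[[0,0,0],[0,0,0]]]'
python3 -m crank '[[[0,0,0],[0,0,0]],[[0,0,0],[0,0,0]],[[0,0,0],[0,0,0]],[[0,0,0],[0,0,0]],[[0,0,0],[0,0,0]],[[0,0,0],[0,0,0]],[[0,0,0],[0,0,0]]]' 0.075
```

```text
time_s: 11.15
ee_pos: [0.5031, 0.2466, 0.0354]
eef_rot: [3.141, -0.0, 1.389]
force: [-0.1, 0.7, -1.5]
grip_width: 0.0356
grip_force: 25.0
time_s: 11.85
ee_pos: [0.503, 0.2466, 0.0353]
eef_rot: [3.142, -0.0, 1.389]
force: [0.7, 0.4, -0.0]
grip_width: 0.0752
grip_force: 0.0
```

In the tool's units: -0.03 m is -0.1, -0.02 m is -0.0667.

```bash
python3 -m crank '[[[0,0,-0.0333],[0,0,0]],[[0,0,-0.0667],[0,0,0]],[[0,0,-0.1],[0,0,0]],[[0,0,-0.1],[0,0,0]],[[0,0,-0.1],[0,0,0]],[[0,0,-0.1],[0,0,0]],[[0,0,-0.1],[0,0,0]],[[0,0,-0.1],[0,0,0]],[[0,0,-0.0333],[0,0,0]],[[0,0,0],[0,0,0]]]'
python3 goto.py 0.443 -0.1645 0.255 1.389
```

```text
time_s: 12.85
ee_pos: [0.5032, 0.2467, 0.2566]
eef_rot: [3.139, -0.001, 1.389]
force: [-0.9, -0.4, -0.7]
grip_width: 0.0752
grip_force: 0.0
now [0.5032 0.2467 0.2566] [ 3.139e+00 -1.000e-03  1.389e+00] t 12.85 q [ 0.39  0.3   1.45 -0.    1.39  0.57] F [-0.9 -0.4 -0.7]
d tool [-0.4153  0.0152  0.001 ] rot [ 0.002 -0.001 -0.   ]
```

In the tool's units: -0.042 m is -0.14, -0.04 m is -0.1333.

```bash
python3 -m crank '[[[-0.1333,0.005,0],[0,0,0]],[[-0.14,0.005,0],[0,0,0]],[[-0.14,0.005,0],[0,0,0]],[[-0.14,0.005,0],[0,0,0]],[[-0.14,0.005,0],[0,0,0]],[[-0.14,0.005,0],[0,0,0]],[[-0.14,0.005,0],[0,0,0]],[[-0.14,0.005,0],[0,0,0]],[[-0.14,0.005,0],[0,0,0]],[[-0.13,0.005,0],[0,0,0]]]' 0.045
python3 -m crank '[[[0,0,0],[0,0,0]],[[0,0,0],[0,0,0]]]'
python3 goto.py 0.443 -0.1645 0.166 1.389
python3 - <<'E'
from station import eyes
import cv2,pickle,numpy as np
d={n:eyes.camera(n) for n in("top","side")}; pickle.dump(d,open("d2.pkl","wb"))
cv2.imwrite("pics/h.png",cv2.resize(d["side"]["pixels"][120:320,180:340],None,fx=3,fy=3,interpolation=cv2.INTER_CUBIC))
E
```

```text
time_s: 13.85
ee_pos: [0.4415, -0.1658, 0.2537]
eef_rot: [-3.139, -0.001, 1.388]
force: [-0.1, 0.3, 0.1]
grip_width: 0.0448
grip_force: 0.0
time_s: 14.05
ee_pos: [0.4421, -0.1645, 0.2538]
eef_rot: [-3.139, -0.001, 1.387]
force: [0.6, -0.2, 0.2]
grip_width: 0.0449
grip_force: 0.0
now [ 0.4421 -0.1645  0.2538] [-3.139e+00 -1.000e-03  1.387e+00] t 14.05 q [-0.43  0.1   1.69  0.    1.35 -0.25] F [ 0.6 -0.2  0.2]
d tool [0.0001 0.0011 0.0878] rot [-0.002 -0.001 -0.002]
```

View pics/h.png

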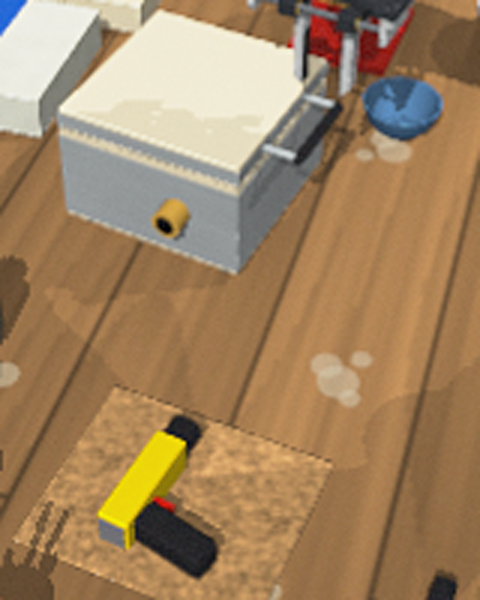

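The thermometer lies flat and free on the mat (crop (150,490)), the lid is shut, and the fingers are above the bar (crop (318,130)). Lower and grip.

In the tool's units: 0.014 m is 0.0467, 0.013 m is 0.0433.

```bash
python3 -m crank '[[[0,0.0017,0.0467],[0,0,0]],[[0,0.0017,0.0467],[0,0,0]],[[0,0,0.0433],[0,0,0]],[[0,0,0.04],[0,0,0]],[[0,0,0.0367],[0,0,0]],[[0,0,0.0333],[0,0,0]],[[0,0,0.0267],[0,0,0]],[[0,0,0.0167],[0,0,0]],[[0,0,0],[0,0,0]]]'
python3 -m crank '[[[0,0,0],[0,0,0]],[[0,0,0],[0,0,0]],[[0,0,0],[0,0,0]],[[0,0,0],[0,0,0]],[[0,0,0],[0,0,0]],[[0,0,0],[0,0,0]],[[0,0,0],[0,0,0]]]' 0.0 30
python3 goto.py 0.443 -0.1645 0.166 1.389
```

```text
time_s: 15.05
ee_pos: [0.4434, -0.1644, 0.1677]
eef_rot: [-3.141, -0.0, 1.389]
force: [0.1, 0.3, 0.0]
grip_width: 0.0449
grip_force: 0.0
time_s: 15.75
ee_pos: [0.4445, -0.1646, 0.1685]
eef_rot: [3.139, 0.0, 1.389]
force: [6.1, -1.5, -4.0]
grip_width: 0.0133
grip_force: 30.0
now [ 0.4445 -0.1646  0.1685] [3.139 0.    1.389] t 15.75 q [-0.43  0.19  1.8   0.    1.15 -0.25] F [ 6.1 -1.5 -4. ]
d tool [-0.0001 -0.0015  0.0025] rot [ 0.003  0.    -0.   ]
```

Bar gripped (13–14 mm). Lift along the arc to 15°, then check.

In the tool's units: -0.0075 m is -0.025, -0.0074 m is -0.0247.

```bash
python3 -m crank '[[[0,0.0017,-0.0247],[0,0,0]],[[0,0.0023,-0.025],[0,0,0]],[[0,0.003,-0.0247],[0,0,0]],[[0,0.0037,-0.0247],[0,0,0]],[[0,0.0043,-0.0247],[0,0,0]],[[0,0.0047,-0.0243],[0,0,0]],[[0,0.0057,-0.0243],[0,0,0]],[[0,0.006,-0.024],[0,0,0]],[[0,0.0067,-0.024],[0,0,0]],[[0,0.0073,-0.0237],[0,0,0]]]'
python3 goto.py 0.443 -0.1645 0.166 1.389
```

```text
time_s: 16.75
ee_pos: [0.4582, -0.1672, 0.2416]
eef_rot: [3.138, 0.0, 1.389]
force: [14.8, -4.0, -9.3]
grip_width: 0.0131
grip_force: 30.0
now [ 0.4582 -0.1672  0.2416] [3.138 0.    1.389] t 16.75 q [-0.43  0.14  1.67  0.    1.32 -0.24] F [14.8 -4.  -9.3]
d tool [-0.0001 -0.0157  0.0755] rot [ 0.003  0.    -0.   ]
```

In the tool's units: -0.0071 m is -0.0237, 0.004 m is 0.0133.

```bash
python3 -m crank '[[[0,0.0093,-0.0237],[0,0,0]],[[0,0.01,-0.0233],[0,0,0]],[[0,0.01,-0.0233],[0,0,0]],[[0,0.01,-0.023],[0,0,0]],[[0,0.01,-0.0227],[0,0,0]],[[0,0.011,-0.0223],[0,0,0]],[[0,0.012,-0.022],[0,0,0]],[[0,0.0123,-0.0217],[0,0,0]],[[0,0.013,-0.0213],[0,0,0]],[[0,0.0133,-0.021],[0,0,0]]]'
python3 -m crank '[[[0,0,0],[0,0,0]],[[0,0,0],[0,0,0]],[[0,0,0],[0,0,0]]]'
python3 goto.py 0.4885 -0.173 0.3065 1.389
python3 - <<'E'
from station import eyes
import cv2,pickle
d={n:eyes.camera(n) for n in("top","side")}; pickle.dump(d,open("d3.pkl","wb"))
cv2.imwrite("pics/e.png",cv2.resize(d["side"]["pixels"][100:330,180:340],None,fx=2.6,fy=2.6,interpolation=cv2.INTER_CUBIC))
E
```

```text
time_s: 17.75
ee_pos: [0.4897, -0.1731, 0.3092]
eef_rot: [-3.141, 0.0, 1.389]
force: [-3.8, -3.7, -2.2]
grip_width: 0.013
grip_force: 30.0
time_s: 18.05
ee_pos: [0.4894, -0.1731, 0.3088]
eef_rot: [-3.141, 0.0, 1.389]
force: [-3.6, -3.6, -0.7]
grip_width: 0.0132
grip_force: 30.0
now [ 0.4894 -0.1731  0.3088] [-3.141  0.     1.389] t 18.05 q [-0.41  0.18  1.48 -0.    1.49 -0.23] F [-3.6 -3.6 -0.7]
d tool [-0.0001 -0.0009  0.0023] rot [-0.001  0.    -0.   ]
```

View pics/e.png

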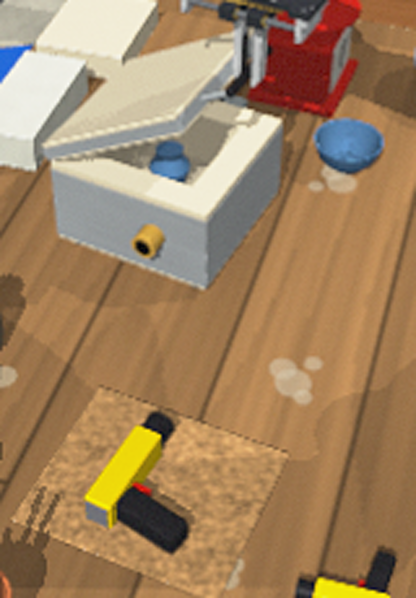

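The lid is open with the bar in the fingers (crop (238,85)), and the thermometer is still flat on the mat. I'll check the angle from the lid's front corner, seen at crop about (183,118–133).

```bash
python3 - <<'E'
from h import *
from station import ctrl
S=pickle.load(open("d3.pkl","rb"))["side"]; k=-.182
X=np.array([np.cos(k),np.sin(k),0]);Y=np.array([-np.sin(k),np.cos(k),0]);H=np.array([.605,-.1946,.15])+.12*X
for a in(25,30,35):
    t=np.radians(a); r=[]
    for f,u in((.24,.03),(.24,0)):
        r.append(H+.12*Y-(f*np.cos(t)-u*np.sin(t))*X+np.array([0,0,f*np.sin(t)+u*np.cos(t)]))
    print(a,((proj(S,np.array(r))-[180,100]+.5)*2.6-.5).round(0).tolist())
o=ctrl.get_obs(); print(o["joint_vel"].round(3),o["grip_force"])
E
```

```text
25 [[182.0, 130.0], [191.0, 150.0]]
30 [[173.0, 116.0], [184.0, 136.0]]
35 [[164.0, 102.0], [176.0, 122.0]]
[-0.    -0.     0.    -0.     0.    -0.001] 29.998060762882233
```

```bash
python3 -c "
from station import ctrl
print(ctrl.hand_in())"
```

```text
the job is handed in; nothing more can be done
None
```

I handed the job in with no verdict shown: the thermometer was aimed at the peephole and held steady for about 2.4 s with the lid shut, then laid flat and released on the mat, and the lid is now held still in the fingers at about 30 degrees.

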